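Refit the return spring of a vial stopper press

TASK

Refit the return spring of the vial stopper press: take the long spring with the projecting leg from the grey parts tray, thread it leg end down over the upright ram rod, and ease it down gently, twisting it slightly whenever it catches, until the leg drops into the slot of the spring cup and the spring stands fully home on the cup's floor. Never force it down, let go of it at the end, and leave the other parts in the tray where they are.

Things in the scene. Friction and masses are not known exactly. Their poses are not given: they have to be found in the camera images.
- spring_mid (a point): the return spring: bright steel compression spring, 2.8 mm wire, 70 mm long, 29 mm outside and 23.6 mm inside diameter, 60 g, upright in the tray on its leg end. Point on its axis, half-way up (35 mm). z up along the axis; x along the leg, a straight wire end sticking out level from the lowest coil at the underside, to 34 mm from the axis. Grasp it at two thirds of its height
- spring_foot (a point): the same spring: the point on its axis at its underside, 35 mm below spring_mid; same axes. Held by its upper half, the coils below give way along the axis by 1 mm for each 2.2 N
- rod_tip (a point): top end, on the axis, of the press's upright ram rod, a steel rod 19 mm in diameter (the last 6 mm taper to 12 mm) that stands 82 mm above the floor of the spring cup and does not move. z up, x from the rod towards the press's column
- cup_floor (a point): point on the rod's axis at the floor of the spring cup; axes of the press. Cup: steel ring round the foot of the rod, 33 mm inside, 45 mm outside, wall 9 mm high, with one radial slot 6 mm wide cut down to the floor for the leg. The slot points towards the column (x) give or take 0.7 rad: not measured, find it by turning the spring or by eye. With the leg on the wall the spring stands 9 mm high
- spring: the return spring as a solid; origin at its underside (spring_foot). It gets bent if it is pushed against the press with more than 20 N
- press: the vial stopper press, fixed: grey frame, base 150 x 110 mm, column at +x, head on top (56 mm wide, upper face 130 mm above the bench) with the spring cup on it and the ram rod rising through. Origin under the middle of the base; rod axis at x = -15 mm. The cup is tight: pushed sideways with more than 0.2 N m it turns, within 1 rad of x either way
- spare_spring: bystander in the tray: a shorter, narrower spring with plain ends, upright, 42 mm high, 18 mm in diameter; origin at its underside. It stands about 80 mm beside the return spring, on either side
- palm_knob: bystander in the tray: the press's black mushroom knob, 38 mm in diameter, 34 mm high; origin at its underside
- lock_nut: bystander in the tray: steel hexagon nut, 30 mm across its corners, 9 mm high; origin at its underside
- tray: the grey parts tray, fixed, 200 mm (x) by 190 mm (y), walls 16 mm high, floor 4 mm thick; origin under its middle
Mind the look-alikes: they are no part of the job. Leave any green, purple or yellow look-alike of the press alone.

How it is judged (in metres and radians):
On the way, in this order (a step that is already met when the one before it is completed fails the run):
1. the return spring is threaded on the rod, its foot at least 10 mm below the rod's tip and the rod inside its coils (z of spring_foot in the frame of rod_tip below -0.01 m and horizontal distance between spring_foot and rod_tip below 0.005 m and angle between spring_foot's own z axis and vertical below 0.25 rad), for 0.1 s.
2. the leg is in the slot and the spring is down on the cup's floor (z of spring_foot in the frame of cup_floor below 0.003 m and horizontal distance between spring_foot and cup_floor below 0.004 m), for 0.2 s.
At the end, for the whole second after the job is handed in: the return spring is on the rod with its leg in the cup's slot: its underside within 2.5 mm of the cup's floor, its axis within 4 mm of the rod's axis, upright to within 0.1 rad, at rest and released (z of spring_foot in the frame of cup_floor below 0.0025 m and horizontal distance between spring_foot and cup_floor below 0.004 m and angle between spring_foot's own z axis and vertical below 0.1 rad and linear speed of spring below 0.02 m/s); the robot touches nothing.
It fails at once if the spring is forced: pushed against the press with more than 20 N (contact force between spring and press above 20 N).
It fails at once if the spare spring is moved by more than 15 mm (distance of spare_spring from where it was at the start of the episode above 0.015 m).
It fails at once if the palm knob is moved by more than 15 mm (distance of palm_knob from where it was at the start of the episode above 0.015 m).
It fails at once if the lock nut is moved by more than 15 mm (distance of lock_nut from where it was at the start of the episode above 0.015 m).
It also fails if it takes over 70 s, if anything falls off the work surface, if the arm or the gripper's body presses on something with over 40 N, if the wrist force passes 120 N, or if a joint passes its speed limit or range.

ROBOT

A 6-joint arm with a two-finger parallel gripper is mounted at the origin on the work surface. World frame = base frame: x ahead of the robot, y to its left, z up, the work surface at z = 0. Lengths are in m, angles in degrees, forces in N, time in s.
With the tool pointing down it reaches from about 0.35 to 0.875 m from the base axis. Payload 4.2 kg.
Tool frame: the origin (TCP) lies between the finger pads; the fingertips stand 19 mm ahead of it and the grasp point (between the pads) is the TCP; z points along the fingers, y is the line along which they close (so a half turn about z gives the same grasp; the last joint's range is limited). The gripper opens to 87 mm and grips with 3 to 60 N. Pads are 19 mm wide; open, the fingers measure 117 mm over their backs; the gripper's body (75 mm by 190 mm) begins 51 mm behind the grasp point.
Start: joints at [88.041, 22.042, 0.453, 0, -68.411, -14.817], TCP at [0.18, 0.598, 0.242] pointing down, gripper open.
Joint ranges: [-179.83, 179.83], [-69.29, 118.12], [-61.27, 80.66], [-181.25, 117.63], [-171.15, -9.14], [-177.46, 177.46]. Speed limits (degrees/s): [159.86, 159.86, 180, 180, 180, 180].

INTERFACE

Orientations are given as a 3x3 rotation matrix whose columns are the frame's x, y, z axes.
In Python, from station import r gives the robot as it stands.
- The arm moves only by the tool drive_tool, never from a script. Its argument "steps" is one flat list of numbers, 7 for each row, row after row: the turn, a rotation vector about the tool's x, y, z in rad, then the shift along the tool's x, y, z in m, then the opening, from 0 (shut) to 1 (fully open). A call has 1 to 10 rows; each row shifts and turns the commanded pose from where the row before left it, along the tool's axes as they then stand; what a row does not reach is not made up. A row lasts 1/12 s, in which the tool goes at most 41.7 mm and 7.16 degrees, less where a joint would pass 70% of its speed; a pose out of reach is approached as far as the arm can. A call is refused whole if a number of a shift passes 0.0417 or a number of a turn 0.125, either way. A call with a gripper value outside its range is refused whole. The fingers move at their own pace and stop on an object; the grip force is fixed at half the most. Time passes only in rows, so rows that do not move let the fingers close. It gives the time, the measured TCP pose, the force, the opening and the grip force at its end, in the units of the state.
- r.sense(): the state, without advancing time (a new reading comes with each control period).
- r.capture(name): name is "scene" or "top" or "wrist"; returns the picture (480x640x3 uint8, blue, green, red); there is no depth.
- r.camera_params(name): a dict with "camera_matrix" (3x3 intrinsics, pixels), "extrinsics" (4x4, takes a point from world to camera coordinates). Camera axes: x right, y down, z forward; pixel columns grow to the right and rows downward; lengths in m; the calibration is good to about 2 mm. A picture is of the moment at which its call begins: read the wrist's pose just before it. camera_params takes no time and is no camera call; for the wrist camera it gives the pose at the moment of the call.
- r.finish_job(): hands the job in; it is judged then, once.
The state is a dict: "time_s": time; "joints": joint angles; "joint_velocities": joint speeds; "effort": joint torques, N m; "tcp_pos": TCP position; "ee_rot": TCP orientation; "wrist_force": force on the tool from outside, world axes, zero at the start; "moment": the same for the moment, N m; "gripper_width": opening from 0.0 (shut) to 1.0 (fully open); "gripper_force": force on a finger pad.
Only numpy, scipy, OpenCV 4.12 (cv2) and the standard library are available. Lean on these libraries where they do the work, as an engineer would, in place of code of your own. Each camera call takes 0.05 s, during which the arm holds its last target. There are 200 camera calls.

## Working session

There is one attempt and no reset: what is moved stays moved. The work goes in short steps, Python scripts to look and compute and a tool call to move; the robot and the scene stay as the last step left them, time stands still between calls to the robot, and variables do not carry over. Pictures are saved under pics/ and viewed, at most 10 in all, crops included, and the job is handed in when it is done.

Besides the shell and the picture viewer there is one more tool, called after "Call:" by a JSON object that holds its "fn" and its "kwargs". drive_tool: Moves the arm, as the interface text tells. Its arguments: {"type":"object","properties":{"steps":{"type":"array"}},"required":["steps"]}

```bash
mkdir -p pics; ls
python3 - <<'E'
from station import r
import cv2,numpy as np
s=r.sense(); print(s['time_s'],s['tcp_pos'],np.round(s['ee_rot'],3).tolist(),s['gripper_width'],s['wrist_force'])
ims=[r.capture(n) for n in("scene","top")]
for n,i in zip(("scene","top"),ims):
    cv2.imwrite(f"pics/{n}0.png",i)
for n in("scene","top","wrist"):
    p=r.camera_params(n);print(n,np.round(p['camera_matrix'],1).tolist(),np.round(p['extrinsics'],4).tolist())
E
```

```text
pics
0.0 [0.18019105 0.59787459 0.24044812] [[0.957, -0.289, -0.001], [-0.289, -0.957, -0.002], [0.0, 0.002, -1.0]] 1.002033999064066 [ 0.62456212  0.28490309 -0.15388697]
scene [[438.5, 0.0, 323.0], [0.0, 438.5, 242.5], [0.0, 0.0, 1.0]] [[-0.7838, 0.6208, 0.0174, 0.4695], [0.438, 0.5724, -0.6932, -0.0176], [-0.4403, -0.5357, -0.7205, 1.311], [0.0, 0.0, 0.0, 1.0]]
top [[591.1, 0.0, 315.4], [0.0, 591.1, 242.8], [0.0, 0.0, 1.0]] [[-0.0247, -0.9997, -0.0034, -0.1607], [-0.9978, 0.0249, -0.061, 0.4637], [0.061, 0.0019, -0.9981, 1.3817], [0.0, 0.0, 0.0, 1.0]]
wrist [[346.5, 0.0, 321.4], [0.0, 346.5, 237.1], [0.0, 0.0, 1.0]] [[-0.2894, -0.9572, 0.0027, 0.6231], [-0.9154, 0.2776, 0.2917, -0.0363], [-0.2799, 0.082, -0.9565, 0.3914], [0.0, 0.0, 0.0, 1.0]]
```

View pics/scene0.png

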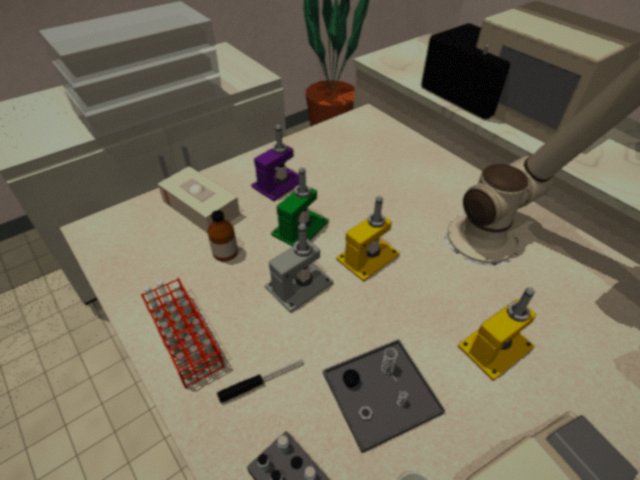

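View pics/top0.png

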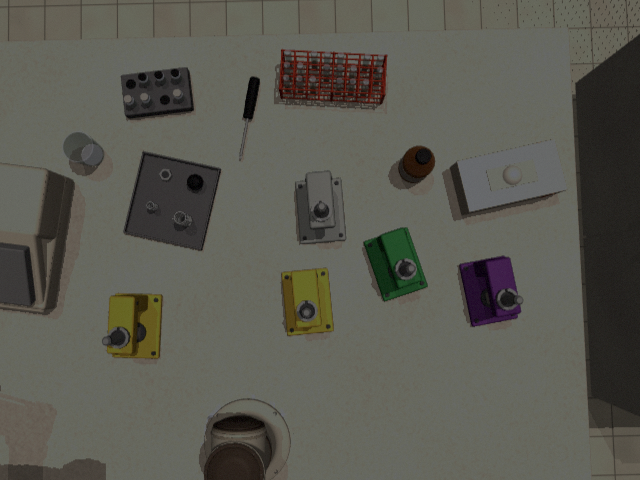

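The scene shows one grey press, at scene (300,275) and top (320,208). The other presses are the purple, green and two yellow look-alikes. The grey tray is at top (173,200) and holds:
- a tall spring at (182,218), with the leg seen going right
- a short spring at (152,206)
- a black knob at (195,182)
- a nut at (165,174)

The tall spring at (182,218) fits the description because it is the taller, wider one. I'll confirm it in one enlarged crop.

```bash
cat > h.py <<'E'
import cv2,numpy as np
def ray(p,uv):
    K=np.array(p['camera_matrix']);E=np.array(p['extrinsics']);R=E[:3,:3];t=E[:3,3]
    return -R.T@t, R.T@np.linalg.solve(K,[uv[0],uv[1],1.])
def plane(p,uv,z):
    c,d=ray(p,uv); return c+d*(z-c[2])/d[2]
def two(p,uv,q,vw):
    c,d=ray(p,uv);e,f=ray(q,vw);f=f/np.linalg.norm(f);d=d/np.linalg.norm(d)
    a=np.linalg.lstsq(np.c_[d,-f],e-c,rcond=None)[0];A=c+d*a[0];B=e+f*a[1];return (A+B)/2,np.linalg.norm(A-B)
def proj(p,X):
    E=np.array(p['extrinsics']);x=np.array(p['camera_matrix'])@(E[:3,:3]@X+E[:3,3]);return x[:2]/x[2]
E
python3 - <<'E'
from station import r
from h import *
t=cv2.imread('pics/top0.png');s=cv2.imread('pics/scene0.png')
cr=lambda i,x,y,w,h:cv2.resize(i[y:y+h,x:x+w],(400,300),interpolation=cv2.INTER_CUBIC)
f=lambda a:cv2.convertScaleAbs(a,alpha=2,beta=0)
cv2.imwrite('pics/c1.png',np.vstack([np.hstack([f(cr(t,125,155,100,75)),f(cr(t,285,165,80,60))+0]),np.hstack([f(cr(s,325,335,120,90)),f(cr(s,250,210,100,75))])]))
p=r.camera_params('top');q=r.camera_params('scene')
print('spring',plane(p,(182,218),.074),'rodtip',plane(p,(321,205),.215),'spare',plane(p,(152,206),.046))
print(two(p,(182,218),q,(390,350)))
E
```

```text
spring [0.51971627 0.12864898 0.074     ] rodtip [ 0.52374659 -0.18575776  0.215     ] spare [0.55244914 0.20427632 0.046     ]
(array([0.51889297, 0.13073955, 0.07073603]), np.float64(0.003564211423702454))
```

View pics/c1.png

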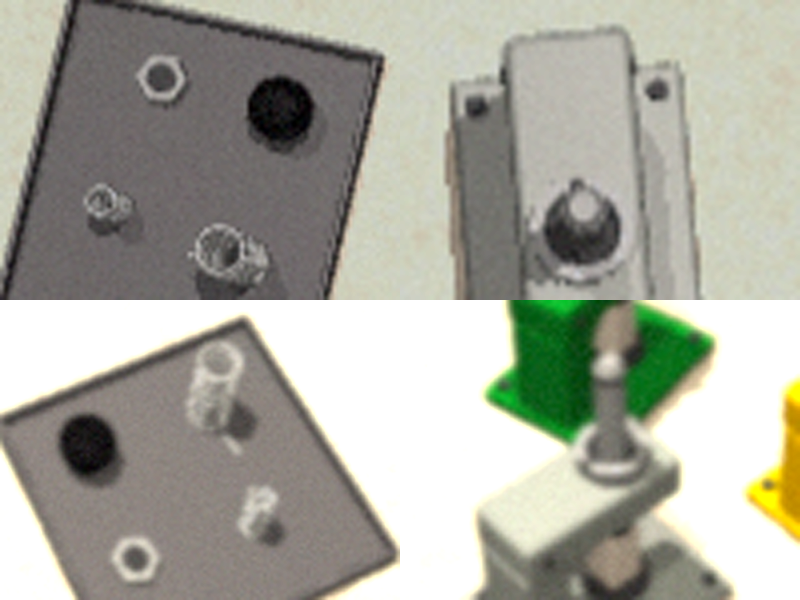

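The crop confirms the tall spring. Its leg shows at scene crop (238,452), pointing down-right, which is roughly world +y. The grey press's cup has a dark notch at crop (577,185), roughly world +x. I'm moving to above the spring.

Call:
{"fn": "drive_tool", "kwargs": {"steps": [0,0,0,0,0,-0.03,1,0,0,0,0.0287,0.0219,-0.02,1,0,0,0,0.0287,0.0219,0,1,0,0,0,0.0287,0.0219,0,1,0,0,0,0.0287,0.0219,0,1,0,0,0,0.0287,0.0219,0,1,0,0,0,0.0287,0.0219,0,1,0,0,0,0.0287,0.0219,0,1,0,0,0,0.0287,0.0219,0,1,0,0,0,0.0287,0.0219,0,1]}}

```text
time_s: 0.93
tcp_pos: [0.3712, 0.3333, 0.2913]
ee_rot: [[0.958, -0.288, -0.0], [-0.288, -0.958, -0.0], [-0.0, 0.0, -1.0]]
wrist_force: [0.4, 1.0, -1.2]
gripper_width: 0.998
gripper_force: 0.0
```

Call:
{"fn": "drive_tool", "kwargs": {"steps": [0,0,0,0.0287,0.0219,0,1,0,0,0,0.0287,0.0219,0,1,0,0,0,0.0287,0.0219,0,1,0,0,0,0.0287,0.0219,0,1,0,0,0,0.0287,0.0219,0,1,0,0,0,0.0287,0.0219,0.02,1,0,0,0,0.0287,0.0219,0.03,1,0,0,-0.12,0,0,0,1,0,0,-0.12,0,0,0,1,0,0,-0.12,0,0,0,1]}}

```text
time_s: 1.77
tcp_pos: [0.5164, 0.1325, 0.2436]
ee_rot: [[0.997, 0.071, -0.002], [0.071, -0.997, -0.001], [-0.002, 0.001, -1.0]]
wrist_force: [-0.8, 0.5, 0.1]
gripper_width: 1.001
gripper_force: 0.0
```

Call:
{"fn": "drive_tool", "kwargs": {"steps": [0,0,-0.12,0,0,0,0.6,0,0,-0.12,0,0,0,0.6,0,0,0,0,0,0,0.6,0,0,0,0,0,0,0.6]}}

```text
time_s: 2.1
tcp_pos: [0.5163, 0.1335, 0.2446]
ee_rot: [[0.954, 0.299, -0.001], [0.299, -0.954, -0.0], [-0.001, 0.0, -1.0]]
wrist_force: [-0.6, 0.1, 0.3]
gripper_width: 0.782
gripper_force: 0.0
```

Run:
```python
from station import r
from h import *
s=r.sense();p=r.camera_params('wrist');im=r.capture('wrist');cv2.imwrite('pics/w1.png',im)
np.savez('w1.npz',K=p['camera_matrix'],E=p['extrinsics'],tcp=s['tcp_pos'],R=s['ee_rot'])
print(s['time_s'],s['joints'],s['tcp_pos'],np.round(s['ee_rot'],3).tolist(),s['gripper_width'],s['wrist_force'])
print('pred top',proj(p,np.array([.519,.130,.074])),'foot',proj(p,np.array([.519,.130,.004])))
cv2.imwrite('pics/w1v.png',cv2.convertScaleAbs(im,alpha=1.8))
```

```text
2.1 [ 3.19350552e+01  1.29990171e+01 -1.21057850e+01 -8.84344614e-03
 -6.49384804e+01  7.54878416e+01] [0.51629135 0.1335494  0.24458025] [[0.954, 0.299, -0.001], [0.299, -0.954, -0.0], [-0.001, 0.0, -1.0]] 0.7815292916128628 [-0.58595491  0.13712     0.33975294]
pred top [325.37307681 218.88767795] foot [324.70039836 203.77957839]
```

View pics/w1v.png

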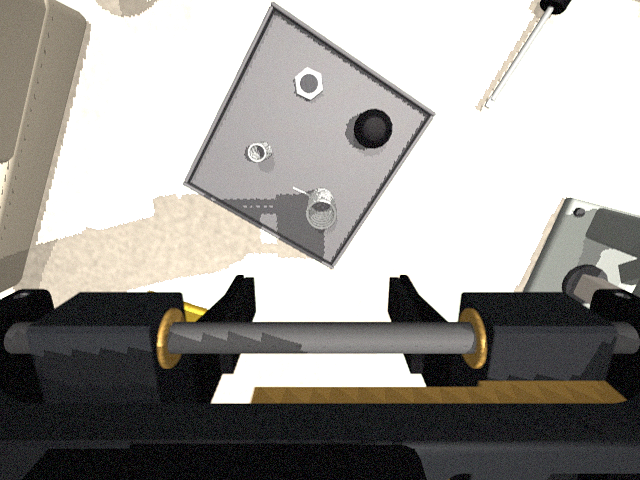

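The wrist picture shows the return spring's top ring centred near (322,213), its foot near (321,197) and the leg out to (293,189). The spare is at (259,152), the knob at (373,129) and the nut at (309,83).

Run:
```python
from h import *
d=np.load('w1.npz');p=dict(camera_matrix=d['K'],extrinsics=d['E'])
im=cv2.imread('pics/w1.png');g=cv2.cvtColor(im,cv2.COLOR_BGR2GRAY)[180:240,280:350]
print('levels',np.percentile(g,[5,25,50,75,90,97]))
m=((g>88)).astype(np.uint8)
n,l,st,c=cv2.connectedComponentsWithStats(m,connectivity=8)
for i in range(1,n):
    if st[i,4]>20: print(st[i]+[280,180,0,0,0])
for y in range(0,60,2): print(180+y,''.join('#' if v>88 else '.' for v in g[y]))
T=plane(p,(322,213),.074);print('top',T,'foot',plane(p,(321,197),.004))
L=plane(p,(293,189),.0055);print('leg end',L,'dir',np.degrees(np.arctan2(*(L-T)[[1,0]])),'len',np.hypot(*(L-T)[:2]))
print('move in tool',d['R'].T@(T-d['tcp']))
```

```text
levels [ 57.  63.  92. 100. 103. 128.]
[ 280  180   70   60 2235]
180 ######################################################################
182 ######################################################################
184 ######################################################################
186 ######################################################################
188 ####################################.#################################
190 ###############.############.##....##.################################
192 ##################.#######........#####.##############################
194 ............#.............###...#.####################################
196 .............................#.#######################################
198 ...............................#######################################
200 .............................##.###################.#.################
202 .............................#######........#######...################
204 .............................####.................##....##############
206 .............................##.....................##.
[... 730 characters left out ...]
###..###..#####......##############
228 ......................................######.#.#..##...###############
230 .............................................###.#..##################
232 ............................................#.#.####################..
234 ............................................#######################...
236 .............................................######################...
238 ............................................####################......
top [0.52341473 0.13467335 0.074     ] foot [0.52510101 0.13626365 0.004     ]
leg end [0.52464286 0.16854018 0.0055    ] dir 87.9231629250964 len 0.03388908763073093
move in tool [0.00726389 0.00105083 0.17057479]
```

Call:
{"fn": "drive_tool", "kwargs": {"steps": [0,0,0,0.0075,0.001,0,0.6,0,0,0,0,0,0.035,0.6,0,0,0,0,0,0.035,0.6,0,0,0,0,0,0.035,0.6,0,0,0,0,0,0.035,0.6,0,0,0,0,0,0.035,0.6,0,0,0,0,0,0.01,0.6,0,0,0,0,0,0.009,0.6,0,0,0,0,0,0,0.6,0,0,0,0,0,0,0.6]}}

```text
time_s: 2.98
tcp_pos: [0.5253, 0.1356, 0.0521]
ee_rot: [[0.953, 0.303, 0.002], [0.303, -0.953, 0.001], [0.002, -0.0, -1.0]]
wrist_force: [0.5, 0.0, 0.5]
gripper_width: 0.6
gripper_force: 0.0
```

Call:
{"fn": "drive_tool", "kwargs": {"steps": [0,0,0,0,0,0,0,0,0,0,0,0,0,0,0,0,0,0,0,0,0,0,0,0,0,0,0,0,0,0,0,0,0,0,0,0,0,0,0,0,0,0]}}

```text
time_s: 3.48
tcp_pos: [0.5243, 0.1351, 0.0514]
ee_rot: [[0.953, 0.303, 0.001], [0.303, -0.953, 0.0], [0.001, -0.0, -1.0]]
wrist_force: [0.0, -0.6, 0.7]
gripper_width: 0.317
gripper_force: 29.8
```

Call:
{"fn": "drive_tool", "kwargs": {"steps": [0,0,0,0,0,-0.01,0,0,0,0,0,0,-0.025,0,0,0,0,0,0,-0.035,0,0,0,0,0,0,-0.035,0,0,0,0,0,0,-0.035,0,0,0,0,0,0,-0.035,0,0,0,0,0,0,-0.035,0,0,0,0,0,0,-0.035,0,0,0,0.12,0,0,-0.015,0,0,0,0.12,0,0,0,0]}}

```text
time_s: 4.32
tcp_pos: [0.5254, 0.1354, 0.3169]
ee_rot: [[0.998, 0.062, 0.009], [0.062, -0.998, 0.004], [0.01, -0.004, -1.0]]
wrist_force: [1.1, -0.3, -0.7]
gripper_width: 0.314
gripper_force: 29.8
```

Call:
{"fn": "drive_tool", "kwargs": {"steps": [0,0,0.12,0,0,0,0,0,0,0.12,0,0,0,0,0,0,0.12,0,0,0,0,0,0,0.12,0,0,0,0,0,0,0.12,0,0,0,0,0,0,0.12,0,0,0,0,0,0,0.12,0,0,0,0,0,0,0.12,0,0,0,0,0,0,0.12,0,0,0,0,0,0,0.12,0,0,0,0]}}

```text
time_s: 5.15
tcp_pos: [0.5234, 0.1347, 0.3113]
ee_rot: [[0.419, -0.908, -0.0], [-0.908, -0.419, 0.0], [-0.0, 0.0, -1.0]]
wrist_force: [0.1, 0.2, -1.0]
gripper_width: 0.317
gripper_force: 29.8
```

Call:
{"fn": "drive_tool", "kwargs": {"steps": [0,0,0,0.029,0.017,0,0,0,0,0,0.029,0.017,0,0,0,0,0,0.029,0.017,0,0,0,0,0,0.029,0.017,0,0,0,0,0,0.029,0.017,0,0,0,0,0,0.029,0.017,0,0,0,0,0,0.029,0.017,0,0,0,0,0,0.028,0.0166,0,0,0,0,0,0,0,0,0,0,0,0,0,0,0,0]}}

```text
time_s: 5.98
tcp_pos: [0.4983, -0.1332, 0.3112]
ee_rot: [[0.421, -0.907, -0.0], [-0.907, -0.421, 0.0], [-0.0, 0.0, -1.0]]
wrist_force: [0.7, 0.9, -0.3]
gripper_width: 0.316
gripper_force: 29.8
```

Run:
```python
from station import r
from h import *
s=r.sense();p=r.camera_params('wrist');im=r.capture('wrist');cv2.imwrite('pics/w2.png',im)
np.savez('w2.npz',K=p['camera_matrix'],E=p['extrinsics'],tcp=s['tcp_pos'],R=s['ee_rot'])
print(s['time_s'],s['joints'],s['tcp_pos'],np.round(s['ee_rot'],3).tolist(),s['gripper_width'],s['wrist_force'])
a=proj(p,np.array([.525,-.186,.212]));b=proj(p,np.array([.525,-.186,.135]));print(a,b)
cv2.imwrite('pics/w2v.png',cv2.convertScaleAbs(im,alpha=1.5))
```

```text
5.9833 [ 3.07730915e+00  8.78230726e+00 -7.77601360e+00 -1.63460212e-02
 -7.34583897e+01  2.18285602e+01] [ 0.49832763 -0.13316149  0.31116192] [[0.421, -0.907, -0.0], [-0.907, -0.421, 0.0], [-0.0, 0.0, -1.0]] 0.31630833340087 [ 0.67900378  0.87013194 -0.33122351]
[317.36472011 164.23370735] [318.17153219 156.5107711 ]
```

View pics/w2v.png

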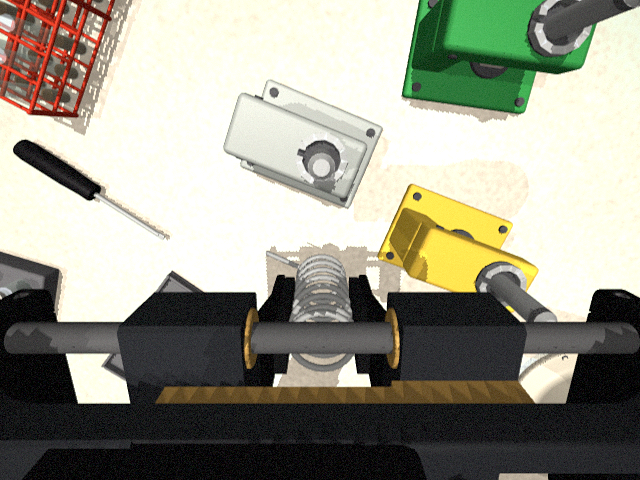

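The wrist picture shows the grey press at (305,145) with its rod tip near (321,166), its cup centred near (320,158) and the slot as a dark mark near (301,152). The held spring's foot is near (320,265) and its leg runs to (268,252). I'll enlarge both.

Run:
```python
import cv2,numpy as np
im=cv2.imread('pics/w2.png')
a=cv2.resize(im[125:195,290:360],(560,560),interpolation=cv2.INTER_CUBIC)[:,:400]
a=cv2.resize(im[130:190,295:345],(400,480),interpolation=cv2.INTER_CUBIC)
b=cv2.resize(im[235:307,265:345],(400,360),interpolation=cv2.INTER_CUBIC);b=cv2.copyMakeBorder(b,0,120,0,0,cv2.BORDER_CONSTANT)
cv2.imwrite('pics/c2.png',cv2.convertScaleAbs(np.hstack([a,b]),alpha=1.3))
```

```text
(no output)
```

View pics/c2.png

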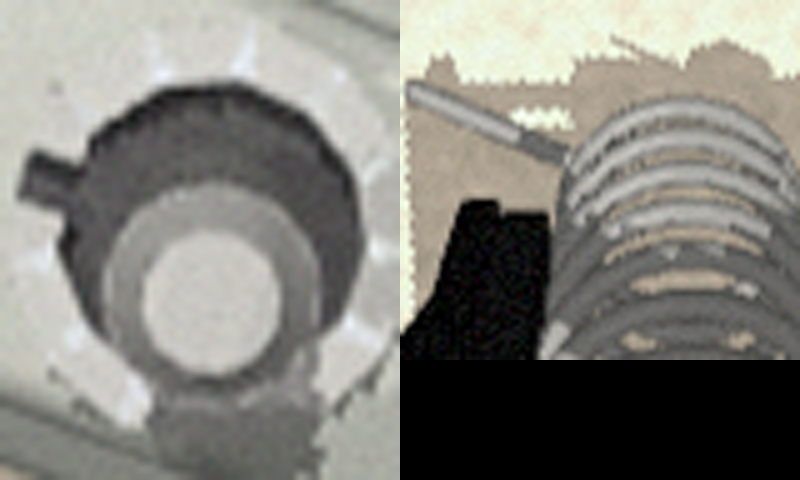

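Run:
```python
from h import *
d=np.load('w2.npz');p=dict(camera_matrix=d['K'],extrinsics=d['E']);R=d['R'];tcp=d['tcp']
an=lambda v:np.degrees(np.arctan2(v[1],v[0]))
for z in(.210,.212,.216):print('tip',z,plane(p,(321.4,167.75),z))
C=plane(p,(321.1,159.1),.139);S=plane(p,(298.8,152.2),.139);print('cup',C,'slot',S,'r',np.linalg.norm(S-C),'dir',an(S-C))
e=[plane(p,(295+x/8,130+y/8),.139) for x,y in((58,233),(360,233))];print('diam',np.linalg.norm(e[1]-e[0]))
z=tcp[2]-.0467+.0014
T=plane(p,(267.3,253.4),z);Q=plane(p,(299,266.5),z);print('leg tip',T,'root',Q,'dir',an(T-Q))
F=plane(p,(322,281),z);print('foot est',F,'tool rel',R.T@(F-tcp),'leg from TCP r,dir',np.linalg.norm((T-tcp)[:2]),an(T-tcp), 'rel foot',np.linalg.norm((T-F)[:2]),an(T-F))
D=np.array([*plane(p,(321.4,167.75),.212)]);print('tool shift',R.T@(D-tcp))
```

```text
tip 0.21 [ 0.52140469 -0.18483073  0.21      ]
tip 0.212 [ 0.52149053 -0.18500771  0.212     ]
tip 0.216 [ 0.5216622  -0.18536168  0.216     ]
cup [ 0.52178508 -0.18530927  0.139     ] slot [ 0.54217459 -0.18243753  0.139     ] r 0.02059074398440818 dir 8.017055354897296
diam 0.03355628979214997
leg tip [ 0.5316255  -0.13265689  0.26586192] root [ 0.51181854 -0.13291211  0.26586192] dir 0.7382291415575565
foot est [ 0.49580547 -0.13020858  0.26586192] tool rel [-0.00372396  0.00103669  0.04530153] leg from TCP r,dir 0.03330168902310476 0.8682078722874678 rel foot 0.03590359929066333 -3.9101101473369955
tool shift [0.05681512 0.00080379 0.09914148]
```

The slot is at about 8° and the leg at about 1°, so I'll turn it +7°. Then I'll centre over the rod and come down to just above the tip.

Call:
{"fn": "drive_tool", "kwargs": {"steps": [0,0,0,0.0284,0.0004,0,0,0,0,0,0.0284,0.0004,0,0,0,0,-0.122,0,0,0,0,0,0,0,0,0,0.02,0,0,0,0,0,0,0.02,0,0,0,0,0,0,0,0,0,0,0,0,0,0,0,0,0,0,0,0,0,0]}}

```text
time_s: 6.7
tcp_pos: [0.5233, -0.1829, 0.2723]
ee_rot: [[0.533, -0.846, 0.002], [-0.846, -0.533, -0.001], [0.002, -0.001, -1.0]]
wrist_force: [-0.7, 0.3, -0.2]
gripper_width: 0.312
gripper_force: 29.8
```

Run:
```python
from station import r
from h import *
s=r.sense();ims=[r.capture(n) for n in('wrist','scene','top')]
print(s['time_s'],s['tcp_pos'],np.round(s['ee_rot'],3).tolist(),s['wrist_force'])
for n,i in zip(('wrist','scene','top'),ims): cv2.imwrite(f'pics/{n}3.png',i)
a=cv2.resize(ims[0][200:320,240:400],(400,300),interpolation=cv2.INTER_CUBIC)
b=cv2.resize(ims[1][190:280,260:380],(400,300),interpolation=cv2.INTER_CUBIC)
cv2.imwrite('pics/c3.png',cv2.convertScaleAbs(np.hstack([a,b]),alpha=1.6))
```

```text
6.7 [ 0.52331463 -0.18290945  0.27226354] [[0.533, -0.846, 0.002], [-0.846, -0.533, -0.001], [0.002, -0.001, -1.0]] [-0.71981175  0.33700019 -0.17734242]
```

View pics/c3.png

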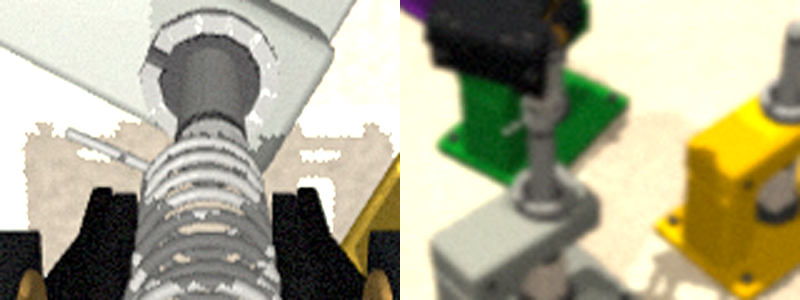

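The spring's foot is just above the rod tip, with the rod about 3 px right of the spring's axis (about 2 mm along tool +y, which the measured pose agrees with). The leg and slot run parallel in the picture. I'm correcting and starting to thread.

Call:
{"fn": "drive_tool", "kwargs": {"steps": [0,0,0,0.0008,0.0024,0,0,0,0,0,0,0,0,0,0,0,0,0,0,0.004,0,0,0,0,0,0,0.004,0,0,0,0,0,0,0.004,0,0,0,0,0,0,0.003,0,0,0,0,0,0,0,0]}}

```text
time_s: 7.43
tcp_pos: [0.5206, -0.1854, 0.2549]
ee_rot: [[0.531, -0.847, -0.002], [-0.847, -0.531, 0.0], [-0.001, 0.001, -1.0]]
wrist_force: [0.7, -1.3, -0.4]
gripper_width: 0.314
gripper_force: 29.8
```

Call:
{"fn": "drive_tool", "kwargs": {"steps": [0,0,0,0,0,0.003,0,0,0,0,0,0,0.002,0,0,0,0,0,0,0,0]}}

```text
time_s: 7.68
tcp_pos: [0.5211, -0.1855, 0.2506]
ee_rot: [[0.531, -0.847, 0.0], [-0.847, -0.531, -0.0], [0.0, -0.0, -1.0]]
wrist_force: [0.8, -0.6, -1.5]
gripper_width: 0.313
gripper_force: 29.8
```

Call:
{"fn": "drive_tool", "kwargs": {"steps": [0,0,0,0,0,0.003,0,0,0,0,0,0,0.003,0,0,0,0,0,0,0.003,0,0,0,0,0,0,0.003,0,0,0,0,0,0,0,0]}}

```text
time_s: 8.1
tcp_pos: [0.5211, -0.1855, 0.2384]
ee_rot: [[0.531, -0.847, 0.0], [-0.847, -0.531, -0.0], [0.0, -0.0, -1.0]]
wrist_force: [1.2, 0.7, 0.1]
gripper_width: 0.315
gripper_force: 29.8
```

Call:
{"fn": "drive_tool", "kwargs": {"steps": [0,0,0,0,0,0.003,0,0,0,0,0,0,0.003,0,0,0,0,0,0,0.003,0,0,0,0,0,0,0.003,0,0,0,0,0,0,0,0]}}

```text
time_s: 8.52
tcp_pos: [0.5211, -0.1855, 0.2264]
ee_rot: [[0.531, -0.847, 0.0], [-0.847, -0.531, -0.0], [0.0, -0.0, -1.0]]
wrist_force: [2.2, -1.4, -0.5]
gripper_width: 0.316
gripper_force: 29.8
```

Call:
{"fn": "drive_tool", "kwargs": {"steps": [0,0,0,0,0,0.003,0,0,0,0,0,0,0.003,0,0,0,0,0,0,0.003,0,0,0,0,0,0,0.003,0,0,0,0,0,0,0,0]}}

```text
time_s: 8.93
tcp_pos: [0.5211, -0.1855, 0.2144]
ee_rot: [[0.531, -0.847, 0.0], [-0.847, -0.531, -0.0], [0.0, -0.0, -1.0]]
wrist_force: [2.7, -0.9, -0.6]
gripper_width: 0.314
gripper_force: 29.8
```

Call:
{"fn": "drive_tool", "kwargs": {"steps": [0,0,0,0.0005,-0.0009,0,0,0,0,0,0,0,0.003,0,0,0,0,0,0,0.003,0,0,0,0,0,0,0.003,0,0,0,0,0,0,0.003,0,0,0,0,0,0,0,0]}}

```text
time_s: 9.43
tcp_pos: [0.5215, -0.1853, 0.202]
ee_rot: [[0.531, -0.847, -0.001], [-0.847, -0.531, 0.0], [-0.001, 0.001, -1.0]]
wrist_force: [0.4, -0.1, -1.3]
gripper_width: 0.313
gripper_force: 29.8
```

Call:
{"fn": "drive_tool", "kwargs": {"steps": [0,0,0,0,0,0.002,0,0,0,0,0,0,0.002,0,0,0,0,0,0,0.002,0,0,0,0,0,0,0,0]}}

```text
time_s: 9.77
tcp_pos: [0.5216, -0.1853, 0.1964]
ee_rot: [[0.531, -0.847, -0.001], [-0.847, -0.531, 0.0], [-0.001, 0.001, -1.0]]
wrist_force: [0.8, 0.2, -0.7]
gripper_width: 0.313
gripper_force: 29.8
```

Call:
{"fn": "drive_tool", "kwargs": {"steps": [0,0,0,0,0,0.002,0,0,0,0,0,0,0.002,0,0,0,0,0,0,0.002,0,0,0,0,0,0,0,0]}}

```text
time_s: 10.1
tcp_pos: [0.5216, -0.1853, 0.1904]
ee_rot: [[0.531, -0.847, -0.001], [-0.847, -0.531, 0.0], [-0.001, 0.001, -1.0]]
wrist_force: [0.4, -0.7, -0.4]
gripper_width: 0.313
gripper_force: 29.8
```

Call:
{"fn": "drive_tool", "kwargs": {"steps": [0,0,0,0,0,0.002,0,0,0,0,0,0,0.002,0,0,0,0,0,0,0,0]}}

```text
time_s: 10.35
tcp_pos: [0.5216, -0.1854, 0.1864]
ee_rot: [[0.531, -0.847, -0.001], [-0.847, -0.531, 0.0], [-0.001, 0.001, -1.0]]
wrist_force: [0.5, 0.1, -0.5]
gripper_width: 0.313
gripper_force: 29.8
```

Call:
{"fn": "drive_tool", "kwargs": {"steps": [0,0,0,0,0,0.002,0,0,0,0,0,0,0.002,0,0,0,0,0,0,0,0]}}

```text
time_s: 10.6
tcp_pos: [0.5217, -0.1854, 0.1824]
ee_rot: [[0.531, -0.847, -0.001], [-0.847, -0.531, 0.0], [-0.001, 0.001, -1.0]]
wrist_force: [0.3, 0.4, -0.8]
gripper_width: 0.313
gripper_force: 29.8
```

Call:
{"fn": "drive_tool", "kwargs": {"steps": [0,0,0,0,0,0.001,0,0,0,0,0,0,0.001,0,0,0,0,0,0,0,0]}}

```text
time_s: 10.85
tcp_pos: [0.522, -0.1854, 0.1809]
ee_rot: [[0.531, -0.847, 0.0], [-0.847, -0.531, -0.0], [0.0, -0.0, -1.0]]
wrist_force: [0.3, 0.4, -0.7]
gripper_width: 0.319
gripper_force: 29.8
```

Call:
{"fn": "drive_tool", "kwargs": {"steps": [0,0,0,0,0,0.001,0,0,0,0,0,0,0.001,0,0,0,0,0,0,0,0]}}

```text
time_s: 11.1
tcp_pos: [0.5221, -0.1855, 0.1795]
ee_rot: [[0.531, -0.847, 0.001], [-0.847, -0.531, -0.0], [0.001, -0.0, -1.0]]
wrist_force: [-1.6, 0.4, 4.4]
gripper_width: 0.312
gripper_force: 29.8
```

Call:
{"fn": "drive_tool", "kwargs": {"steps": [0,0,0,0,0,0.001,0,0,0,0,0,0,0.001,0,0,0,0,0,0,0,0]}}

```text
time_s: 11.35
tcp_pos: [0.5222, -0.1856, 0.178]
ee_rot: [[0.532, -0.847, 0.001], [-0.847, -0.532, -0.001], [0.001, -0.001, -1.0]]
wrist_force: [-1.9, 0.9, 7.6]
gripper_width: 0.314
gripper_force: 29.8
```

Run:
```python
from station import r
from h import *
s=r.sense();ims=[r.capture(n) for n in('wrist','scene')]
print(s['time_s'],s['tcp_pos'],s['wrist_force'],s['moment'])
for n,i in zip(('wrist','scene'),ims): cv2.imwrite(f'pics/{n}4.png',i)
a=cv2.resize(ims[0][200:320,240:400],(400,300),interpolation=cv2.INTER_CUBIC)
b=cv2.resize(ims[1][205:280,260:360],(400,300),interpolation=cv2.INTER_CUBIC)
cv2.imwrite('pics/c4.png',cv2.convertScaleAbs(np.hstack([a,b]),alpha=1.6))
```

```text
11.35 [ 0.52222472 -0.18560248  0.17800118] [-1.94978534  0.89436834  7.56086348] [ 0.37326134  0.61298537 -0.01421322]
```

View pics/c4.png

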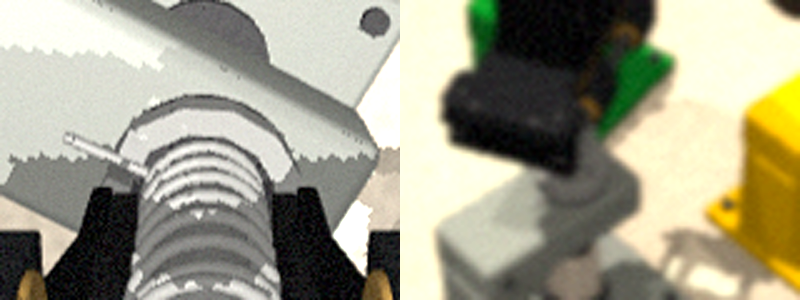

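Contact began at TCP z ≈ 0.181, so the foot is at about 0.134. The leg at crop (65,135)–(150,172) lies where the slot was. To tell the floor from the wall top, I'll triangulate the rod tip's height (floor + 82 mm) and check the rim size.

Run:
```python
from station import r
from h import *
p=r.camera_params('top');q=r.camera_params('scene')
d=np.load('w2.npz');w=dict(camera_matrix=d['K'],extrinsics=d['E'])
t=(322.4,206);s=(301.75,226.5);u=(321.4,167.75)
print(two(p,t,q,s),two(w,u,q,s))
for z in(.1345,.139,.143,.147):
    e=[plane(w,(295+x/8,130+y/8),z) for x,y in((58,233),(360,233))];print(z,np.linalg.norm(e[1]-e[0]))
im=cv2.imread('pics/wrist4.png')
cv2.imwrite('pics/c5.png',cv2.convertScaleAbs(cv2.resize(im[235:290,260:335],(750,550),interpolation=cv2.INTER_CUBIC),alpha=1.8))
```

```text
(array([ 0.52146276, -0.18737643,  0.20423881]), np.float64(0.003943020624684329)) (array([ 0.52119793, -0.18445545,  0.20599879]), np.float64(8.163073298698299e-05))
0.1345 0.03403591965944658
0.139 0.03355628979214997
0.143 0.033129952132330776
0.147 0.03270361447251158
```

View pics/c5.png

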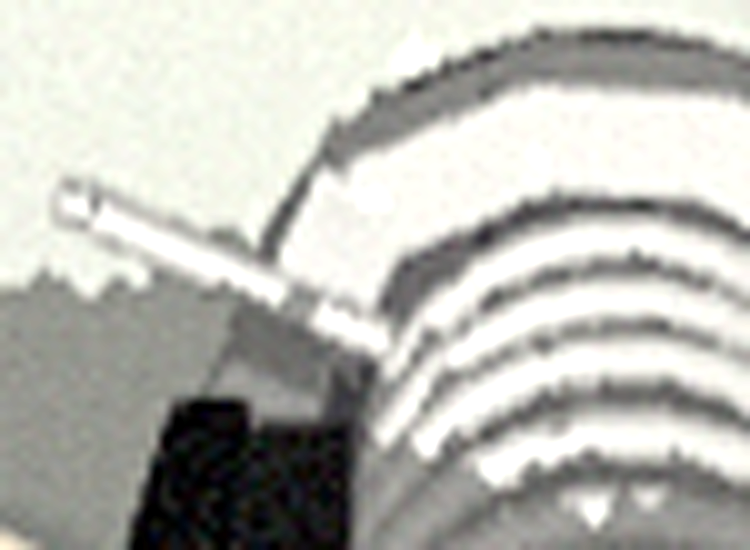

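The close crop shows the leg at (70,200)–(390,340) lying over the bright wall top, with the slot as the dark gap just below it at about (285,350). The triangulated tip (0.205) also puts the wall top at about 0.133. So the leg is on the wall, and the slot is a few degrees further counter-clockwise. I'll back off a little and twist that way.

Call:
{"fn": "drive_tool", "kwargs": {"steps": [0,0,0,0,0,-0.0015,0,0,0,-0.03,0,0,0,0,0,0,-0.03,0,0,0,0,0,0,0,0,0,0,0]}}

```text
time_s: 11.78
tcp_pos: [0.5224, -0.1858, 0.179]
ee_rot: [[0.582, -0.814, 0.001], [-0.814, -0.582, -0.001], [0.002, -0.001, -1.0]]
wrist_force: [-0.1, -0.3, 4.0]
gripper_width: 0.312
gripper_force: 29.8
```

Call:
{"fn": "drive_tool", "kwargs": {"steps": [0,0,-0.03,0,0,0,0,0,0,-0.02,0,0,0,0,0,0,0,0,0,0,0]}}

```text
time_s: 12.03
tcp_pos: [0.5225, -0.1862, 0.179]
ee_rot: [[0.621, -0.784, 0.002], [-0.784, -0.621, -0.001], [0.002, -0.0, -1.0]]
wrist_force: [1.5, -3.9, 4.2]
gripper_width: 0.309
gripper_force: 29.8
```

Call:
{"fn": "drive_tool", "kwargs": {"steps": [0,0,-0.03,0,0,0,0,0,0,-0.02,0,0,0,0,0,0,0,0,0,0,0]}}

```text
time_s: 12.28
tcp_pos: [0.5227, -0.1865, 0.1791]
ee_rot: [[0.659, -0.752, 0.002], [-0.752, -0.659, -0.002], [0.003, -0.0, -1.0]]
wrist_force: [0.4, -6.1, 3.6]
gripper_width: 0.317
gripper_force: 29.8
```

Call:
{"fn": "drive_tool", "kwargs": {"steps": [0,0,0.02,0,0,0,0,0,0,0.02,0,0,0,0,0,0,0,0,0,0,0]}}

```text
time_s: 12.53
tcp_pos: [0.5225, -0.1864, 0.179]
ee_rot: [[0.628, -0.778, 0.002], [-0.778, -0.628, -0.002], [0.002, -0.0, -1.0]]
wrist_force: [0.1, -6.1, 3.2]
gripper_width: 0.316
gripper_force: 29.8
```

Run:
```python
from station import r
from h import *
s=r.sense();im=r.capture('wrist')
print(s['time_s'],s['tcp_pos'],s['wrist_force'],s['moment'])
cv2.imwrite('pics/wrist5.png',im)
cv2.imwrite('pics/c6.png',cv2.convertScaleAbs(cv2.resize(im[235:290,260:335],(750,550),interpolation=cv2.INTER_CUBIC),alpha=1.8))
```

```text
12.5333 [ 0.5225452  -0.18636088  0.17901204] [ 0.12709761 -6.09687155  3.24874633] [-1.6923039  -0.09328344 -0.05764863]
```

Call:
{"fn": "drive_tool", "kwargs": {"steps": [0,0,0.03,0,0,0,0,0,0,0.02,0,0,0,0,0,0,0,0,0,0,0]}}

```text
time_s: 12.83
tcp_pos: [0.5223, -0.1858, 0.1788]
ee_rot: [[0.589, -0.808, 0.001], [-0.808, -0.589, -0.001], [0.001, -0.0, -1.0]]
wrist_force: [0.8, -4.7, 4.9]
gripper_width: 0.319
gripper_force: 29.8
```

Run:
```python
from station import r
s=r.sense();print(s['tcp_pos'],s['wrist_force'],s['moment'])
```

```text
[ 0.5223129  -0.18579189  0.17884142] [ 0.79496713 -4.7270188   4.92766199] [-1.31275855 -0.08991856 -0.01611207]
```

Call:
{"fn": "drive_tool", "kwargs": {"steps": [0,0,0,0,0,-0.0015,0,0,0,0,0,0,-0.0015,0,0,0,0,0,0,0,0]}}

```text
time_s: 13.08
tcp_pos: [0.522, -0.1853, 0.1809]
ee_rot: [[0.589, -0.808, 0.0], [-0.808, -0.589, 0.001], [-0.0, -0.0, -1.0]]
wrist_force: [2.5, -4.6, -1.0]
gripper_width: 0.312
gripper_force: 29.8
```

Run:
```python
from station import r
import cv2,numpy as np
s=r.sense();im=r.capture('wrist');print(s['tcp_pos'],s['wrist_force'],s['moment'])
cv2.imwrite('pics/wrist6.png',im)
f=lambda n:cv2.convertScaleAbs(cv2.resize(cv2.imread(f'pics/wrist{n}.png')[235:295,255:335],(400,300),interpolation=cv2.INTER_CUBIC),alpha=1.6)
cv2.imwrite('pics/c7.png',np.vstack([np.hstack([f(4),f(5)]),np.hstack([f(6),f(6)*0])]))
```

```text
[ 0.52197514 -0.18525517  0.18085799] [ 2.47307454 -4.5678958  -1.0427569 ] [-1.47962003 -0.70859952 -0.09555525]
```

View pics/c7.png

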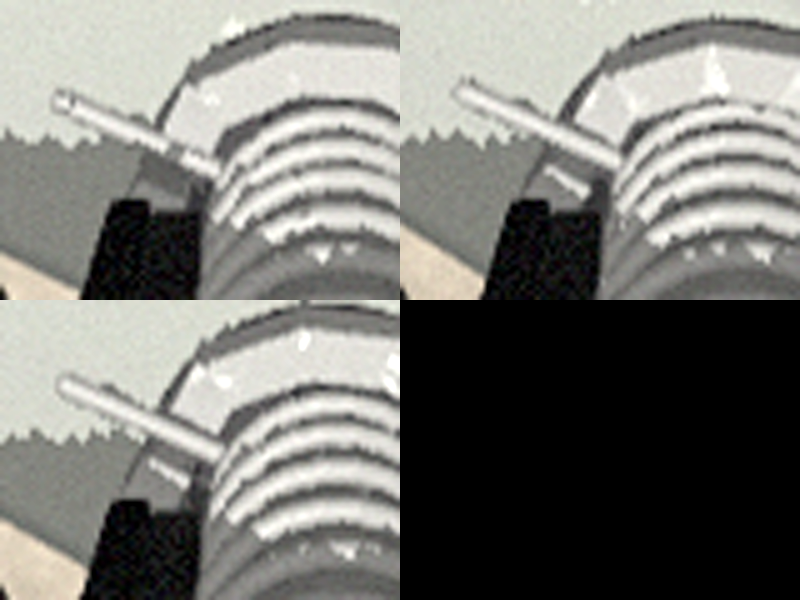

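The leg's picture position alone is ambiguous, but two things suggest it is already in the slot and on the floor. Turning ccw meets a growing sideways force, which means a slot wall. The cup's outside also looks about 13 mm high, which puts the floor at about 0.134. I'll confirm by turning back the other way, expecting the force to vanish and then reverse.

Call:
{"fn": "drive_tool", "kwargs": {"steps": [0,0,0.035,0,0,0,0,0,0,0.035,0,0,0,0,0,0,0,0,0,0,0]}}

```text
time_s: 13.38
tcp_pos: [0.5218, -0.1847, 0.1807]
ee_rot: [[0.531, -0.848, -0.001], [-0.848, -0.531, 0.001], [-0.001, -0.0, -1.0]]
wrist_force: [2.6, -2.1, -1.5]
gripper_width: 0.316
gripper_force: 29.9
```

Call:
{"fn": "drive_tool", "kwargs": {"steps": [0,0,0.03,0,0,0,0,0,0,0.03,0,0,0,0,0,0,0,0,0,0,0]}}

```text
time_s: 13.63
tcp_pos: [0.5219, -0.1847, 0.1808]
ee_rot: [[0.48, -0.877, -0.001], [-0.877, -0.48, 0.001], [-0.001, -0.0, -1.0]]
wrist_force: [2.8, -0.3, -1.8]
gripper_width: 0.314
gripper_force: 29.9
```

Run:
```python
from station import r
s=r.sense();print(s['tcp_pos'],s['wrist_force'],s['moment'])
```

```text
[ 0.52185089 -0.184673    0.18081384] [ 2.75154595 -0.30913236 -1.79787968] [-0.20807649 -0.58896433 -0.02409523]
```

Call:
{"fn": "drive_tool", "kwargs": {"steps": [0,0,0.03,0,0,0,0,0,0,0.03,0,0,0,0,0,0,0,0,0,0,0]}}

```text
time_s: 13.88
tcp_pos: [0.5217, -0.1848, 0.1809]
ee_rot: [[0.427, -0.904, -0.001], [-0.904, -0.427, 0.001], [-0.001, 0.0, -1.0]]
wrist_force: [1.4, -0.8, -0.7]
gripper_width: 0.319
gripper_force: 29.9
```

Call:
{"fn": "drive_tool", "kwargs": {"steps": [0,0,0.03,0,0,0,0,0,0,0.03,0,0,0,0,0,0,0,0,0,0,0]}}

```text
time_s: 14.13
tcp_pos: [0.5217, -0.1848, 0.181]
ee_rot: [[0.372, -0.928, -0.001], [-0.928, -0.372, 0.001], [-0.001, 0.0, -1.0]]
wrist_force: [2.3, 0.9, 0.1]
gripper_width: 0.309
gripper_force: 29.9
```

Run:
```python
from station import r
s=r.sense();print(s['tcp_pos'],s['wrist_force'],s['moment'])
```

```text
[ 0.52170519 -0.18475465  0.18101236] [2.25218272 0.92605583 0.09494815] [ 0.23078325 -0.47911434  0.0543012 ]
```

Call:
{"fn": "drive_tool", "kwargs": {"steps": [0,0,0.03,0,0,0,0,0,0,0.03,0,0,0,0,0,0,0,0,0,0,0]}}

```text
time_s: 14.38
tcp_pos: [0.522, -0.1846, 0.1811]
ee_rot: [[0.316, -0.949, -0.0], [-0.949, -0.316, 0.001], [-0.001, -0.0, -1.0]]
wrist_force: [2.5, 2.2, -0.5]
gripper_width: 0.314
gripper_force: 29.9
```

Run:
```python
from station import r
import cv2
s=r.sense();print(s['tcp_pos'],s['wrist_force'],s['moment'])
cv2.imwrite('pics/wrist7.png',r.capture('wrist'));s=r.sense();print(s['wrist_force'],s['moment'])
```

```text
[ 0.52195708 -0.18464123  0.18111845] [ 2.53584606  2.17446182 -0.466532  ] [ 0.63922518 -0.69413551  0.23252608]
[ 1.52365685  2.61218718 -0.66767667] [ 0.84233254 -0.70644154  0.18608984]
```

A yaw moment of +0.2 N·m now appears with no vertical load, and the opposite sign appeared the other way. So the leg is held between the slot walls. I'll turn back to mid-slot and press lightly onto the floor to check.

Call:
{"fn": "drive_tool", "kwargs": {"steps": [0,0,-0.05,0,0,0,0,0,0,-0.05,0,0,0,0,0,0,-0.05,0,0,0,0,0,0,0,0,0,0.001,0,0,0,0,0,0,0.001,0,0,0,0,0,0,0,0]}}

```text
time_s: 14.93
tcp_pos: [0.5214, -0.1856, 0.1796]
ee_rot: [[0.453, -0.892, -0.001], [-0.892, -0.453, -0.0], [-0.0, 0.001, -1.0]]
wrist_force: [-0.5, -0.5, 2.9]
gripper_width: 0.314
gripper_force: 29.8
```

Run:
```python
from station import r
s=r.sense();print(s['tcp_pos'],s['wrist_force'],s['moment'])
```

```text
[ 0.52139344 -0.18555566  0.17958708] [-0.53979507 -0.51961334  2.86655683] [0.02116221 0.26482361 0.02226569]
```

Call:
{"fn": "drive_tool", "kwargs": {"steps": [0,0,0.03,0,0,0.001,0,0,0,-0.03,0,0,0.001,0,0,0,-0.03,0,0,0,0,0,0,0.03,0,0,0,0,0,0,0,0,0,0,0]}}

```text
time_s: 15.35
tcp_pos: [0.5218, -0.1858, 0.1786]
ee_rot: [[0.452, -0.892, 0.0], [-0.892, -0.452, -0.001], [0.001, 0.0, -1.0]]
wrist_force: [-1.1, -0.6, 5.7]
gripper_width: 0.312
gripper_force: 29.8
```

Call:
{"fn": "drive_tool", "kwargs": {"steps": [0,0,0,0,0,-0.001,0,0,0,0,0,0,-0.001,0,0,0,0,0,0,-0.0005,0,0,0,0,0,0,0,0]}}

```text
time_s: 15.68
tcp_pos: [0.5218, -0.1855, 0.1798]
ee_rot: [[0.453, -0.892, -0.0], [-0.892, -0.453, -0.0], [-0.0, 0.0, -1.0]]
wrist_force: [-0.1, -0.2, 1.1]
gripper_width: 0.313
gripper_force: 29.8
```

The floor is solid: the stiffness is that of the spring, and twisting doesn't relieve it. I'm releasing and going straight up, clear of the rod.

Call:
{"fn": "drive_tool", "kwargs": {"steps": [0,0,0,0,0,0,0.7,0,0,0,0,0,0,0.7,0,0,0,0,0,0,0.7,0,0,0,0,0,0,0.7,0,0,0,0,0,0,0.7,0,0,0,0,0,-0.01,0.7,0,0,0,0,0,-0.02,0.7,0,0,0,0,0,-0.03,0.7,0,0,0,0,0,-0.035,0.7,0,0,0,0,0,-0.035,0.7]}}

```text
time_s: 16.52
tcp_pos: [0.5215, -0.1854, 0.3119]
ee_rot: [[0.453, -0.892, -0.0], [-0.892, -0.453, -0.0], [-0.0, 0.001, -1.0]]
wrist_force: [1.5, -0.6, -1.0]
gripper_width: 0.698
gripper_force: 0.0
```

Call:
{"fn": "drive_tool", "kwargs": {"steps": [0,0,0,-0.03,0,0,0.7,0,0,0,-0.03,0,0,0.7,0,0,0,0,0,0,0.7,0,0,0,0,0,0,0.7]}}

```text
time_s: 16.85
tcp_pos: [0.4944, -0.1311, 0.3114]
ee_rot: [[0.455, -0.891, 0.002], [-0.891, -0.455, -0.0], [0.001, -0.002, -1.0]]
wrist_force: [0.0, -0.1, -0.1]
gripper_width: 0.7
gripper_force: 0.0
```

Run:
```python
from station import r
from h import *
s=r.sense();p=r.camera_params('wrist');im=r.capture('wrist');sc=r.capture('scene')
np.savez('w8.npz',K=p['camera_matrix'],E=p['extrinsics'],tcp=s['tcp_pos'],R=s['ee_rot'])
cv2.imwrite('pics/wrist8.png',im);cv2.imwrite('pics/scene8.png',sc);print(s['tcp_pos'],s['wrist_force'])
for z in(.1335,.2035,.2155): print(z,proj(p,np.array([.5217,-.1852,z])), proj(r.camera_params('scene'),np.array([.5217,-.1852,z])))
u,v=proj(p,np.array([.5217,-.1852,.2035])).astype(int)
g=cv2.cvtColor(im,cv2.COLOR_BGR2GRAY)[v-36:v+36,u-44:u+44]
print(u-44,v-36)
ch=' .:-=+*#%@'
for row in g[::2]: print(''.join(ch[min(9,int(x)*10//180)] for x in row))
```

```text
[ 0.49440542 -0.1311107   0.31138986] [ 0.00480049 -0.07467391 -0.05351393]
0.1335 [321.05915633 155.01266166] [301.90287064 247.52168167]
0.2035 [320.91716042 161.25619319] [301.39200217 227.18036741]
0.2155 [320.88465938 162.68525726] [301.29937775 223.49232956]
276 125
%%%%%%%%%%%%%%%%%%%%%%%%%%%%%%%%%%%%%%%%%%%%%%%#######**++**######################%%%%%%
%%%%%%%%%%%%%%%%%%%%%%%%%%%%%%%%%%%%%%%%%%%%%%%%%%%%%#####**++**#####################%%%
%%%%%%%%%%%%%%%%%%%%%%%%%%%%%%%%%%%%%%%@%%%%%%%%%%%@%%%#######***++**###################
%%%%%%%%%%%%%%%%%%%%%%%%%%%%%%%%%%%%%%@@%%%%%%%%%%@@%%%%%##########**+++*###############
%%%%%%%%%%%%%%%%%%%%%%%%%%%%%%%%%%%%%%@@@%%%%%%%%@@@%%%%%%%%%##########**+++*###########
%%%%%%%%%%%%%%%%%%%%%%%%%%#%%%%%%%%%%%@@%#########%%%%%%%%%%%%%%####%%#####**+++**######
%%%%%%%%%%%##%#%%%%%%%%%%%%%%@%%%%%%%#=:.....:::::.:+#%%%%%%@@%%%##%%%%%%%######**++**##
%%%%%%%%%%##%#***##%%%%%%%%%%%@@%#*=..:::.:---::-::.:..-+#%@%%%%%%#####%%%%%#%%#####**++
%%%%%%%%%%%++*#%%%***##%%%%%%%%+-.:..-:-=*+*******++--:...:######%#############%#%%#####
%%%%%%%%%%%**===+*#%%%**##
[... 1676 characters left out ...]
+====+++++++++++++++==---====+****####**+++=+=++++=++*%%#####**+-=####+++@@@@
@@@@@@@@%#*****+=-===++++++++++++++==---===---=================+###*##**+=-==*##*++@%@@@
@@@@@@@@@@@%##*****++====+++++++++++++++==--------=-==========+#*###***++-++*##*++@@%%@@
@@@@@@@@@@@@@@@%##*****++=====++++++++++++++==--------=-=====+######**+=-=+*##*+*@@%%%@@
@@@@@@@@@@@@@@@@@@@@%%@##***++=====++++++++++++++==--------==#*#*#***++-=+#%#*++%%%@@@@@
@@@@@@@@@@@@@@@@@@@@@@@@@@@%%****+=====++++++++++++++===----++******++-=+*%#*++%%%@@@@@@
@@@@@@@@@@@@@@@@@@@@@@@@@@@@@@@#%****++====+++++++++++++++=====+++++=-=+*%%#*+@@@@@@@@@@
@@@@@@@@@@@@@@@@@@@@@@@@@@@@@@@@@@@##++***+=====++++++++++++++::::::.:=#%%#*+@@@@@@@%@@@
```

It's released. The dark slot gap shows round the leg at about (300,148). A more oblique wrist view will check that the rod tip stands 12 mm above the spring's top (home) and not 3 mm (leg on the wall).

Call:
{"fn": "drive_tool", "kwargs": {"steps": [0,0,0,0.03,0,0,1,0,0,0,0.03,0,0,1,0,0,0,0.025,0,0,1,0,0,0,0,0,0,1,0,0,0,0,0,0,1]}}

```text
time_s: 17.37
tcp_pos: [0.5336, -0.2094, 0.3086]
ee_rot: [[0.45, -0.893, -0.002], [-0.893, -0.45, 0.0], [-0.001, 0.002, -1.0]]
wrist_force: [-0.9, -0.4, -0.1]
gripper_width: 0.958
gripper_force: 0.0
```

Run:
```python
from station import r
from h import *
s=r.sense();p=r.camera_params('wrist');im=r.capture('wrist')
cv2.imwrite('pics/wrist9.png',im);print(s['tcp_pos'],s['wrist_force'])
for z in(.125,.1335,.2035,.2065,.2155): print(z,proj(p,np.array([.5217,-.1852,z])))
u,v=proj(p,np.array([.5217,-.1852,.2035])).astype(int)
g=cv2.cvtColor(im,cv2.COLOR_BGR2GRAY)[v-64:v+36,u-44:u+36]
print(u-44,v-64)
ch=' .:-=+*#%@'
for i,row in enumerate(g[::2]): print(v-64+2*i,''.join(ch[min(9,int(x)*10//180)] for x in row))
```

```text
[ 0.53357602 -0.20940126  0.30859905] [-0.898807   -0.36635275 -0.09929395]
0.125 [319.82906648 244.80073973]
0.1335 [319.82222566 247.55420711]
0.2035 [319.75012594 276.57473026]
0.2065 [319.74622323 278.14559454]
0.2155 [319.7339919  283.06877037]
275 212
212 %#%##%%##%#%##%%%#%#%%########*#****+===-----------=----:----:=#*#*******#******
214 %##%%##%###%##%##%####%%###########*#***++==-=----------------:=##*#**##********
216 %%##%#########%#%#%#%#####%####%##########**++==----------------******#*********
218 ######%%###%#%%%%%#%##%#%%%###########%##******++++===-----------=+**#*********#
220 ###%#####%#%####################%#########***********++===-==---------++*##**#*#
222 #%##%#%##%########%%########%###%######%#******#**********++===-----------=+****
224 ##########################%#######%##%**+++==++++**************++====----------=
226 ##################################*+==--------------:-=+***********+++===-------
228 ##############%##%########%####*---==**#*****#*####*+=----=**#**********+++====-
230 #############################---=+#######*#***#####*###*++=--+*#*********
[... 2707 characters left out ...]
********************
296 *************+******************************************************************
298 *****#*#**#*********************************************************************
300 ****##**#%%@@%@@%@@%@@**********************************************************
302 %*%%*%%@@@@@@@@@@@@@@@**********************************************************
304 @@@@@@@@@@@@@@@@@@@@@@**#*******************************************************
306 @@@@@@@@@@@@@@@@@@@@@@#*********************************************************
308 @@@@@@@@@@@@@@@@@@@@@@**************#*******************************************
310 @@@@@@@@@@@@@@@@@@@@@@@*******************************************************+*
```

The picture fits home: the rod's tip disc spans rows ~275–290 (centre ~282.5, which gives z ≈ 0.215), and the spring's top is centred at row ~275 (z ≈ 0.203). That is a 12 mm gap. One numeric cross-check from the earlier picture before handing in: the 12 mm and 19 mm diameters seen, against height.

Run:
```python
from h import *
d=np.load('w2.npz');w=dict(camera_matrix=d['K'],extrinsics=d['E'])
f=lambda x0,x1,y,z:np.linalg.norm(plane(w,(295+x0/8,130+y/8),z)-plane(w,(295+x1/8,130+y/8),z))*1e3
for zf in(.1245,.1334): print(zf,'disc12',f(141,281,302,zf+.082),'rod19',f(103,321,295,zf+.076),'cup33',f(58,360,233,zf+.009))
g=cv2.cvtColor(cv2.imread('pics/wrist2.png') if 0 else cv2.imread('pics/w2.png'),cv2.COLOR_BGR2GRAY)
for y in(159,166,168): print(y,g[y,298:346].tolist())
i=cv2.cvtColor(cv2.imread('pics/wrist9.png'),cv2.COLOR_BGR2GRAY);i=cv2.resize(i[228:256,282:318],None,fx=2,fy=1)
for k,row in enumerate(i): print(228+k,''.join(' .:-=+*#%@'[min(9,int(x)*10//150)] for x in row))
```

```text
0.1245 disc12 12.308029875976352 rod19 19.616100739280412 cup33 34.14250407440137
0.1334 disc12 11.865139233051039 rod19 18.92695520702501 cup33 33.193902781303755
159 [152, 156, 152, 154, 99, 27, 34, 62, 68, 67, 69, 83, 126, 117, 116, 119, 118, 120, 121, 124, 132, 142, 148, 145, 141, 141, 131, 119, 113, 105, 103, 101, 97, 106, 103, 77, 59, 56, 60, 57, 62, 65, 96, 152, 150, 142, 140, 136]
166 [156, 155, 157, 160, 161, 153, 79, 53, 60, 78, 124, 106, 105, 105, 100, 154, 156, 156, 148, 154, 151, 154, 152, 152, 153, 150, 153, 151, 150, 149, 145, 142, 88, 83, 90, 91, 96, 70, 62, 58, 74, 134, 141, 138, 134, 133, 139, 137]
168 [160, 155, 156, 157, 159, 161, 148, 65, 54, 67, 100, 104, 105, 103, 116, 161, 157, 150, 153, 153, 152, 151, 155, 153, 153, 156, 154, 150, 154, 147, 147, 141, 85, 86, 86, 89, 109, 60, 58, 61, 125, 144, 136, 133, 137, 135, 135, 105]
228 @@@@@@@@@@@@@@@@@@@@@@@@@@@@@@@@@@@@@@@@@@@@@@@%%*+=---==+++*##%%%%%%%%%
229 @@@@@@@@@@@@@@@@@@@@@@@@@@@@@@@@@@@@@@@@@@@@%##*=---==+*####%%%%%%%%%%%%
230 @@@@@@@@@@@@@@@@@@@@@@@@@@@@@@@@@@@@@@@@@%%#+=====+**#%%%%%%%%%@%%%%%%%%
231 @@@@@@
[... 1214 characters left out ...]
*****##
247 %@@@@@@@@@@@@@@@@@@@@@@@@@@%**%@@@@%%%##*+=-::-=+#%%%%##%%%##*+**#%%%%%%
248 @@@@@@@@@@@@@@@%@@@@@@@@@@%%##%@@@@@@@@@%#=::--=*######%##**##%%%%@%##**
249 @@@@@@@@@@@@@@@@@@@@@@@@@%%%%%@@@@@@@@@%%*-:---=*###%##**##%%%%%#**+++==
250 @@@@@@@@@@@@@@@@@@@@@@@@@@%%@@@@@@@@@@@%*+-----=*#####**#%%%##**+++*##%%
251 %%@@@@@@@@@@%%@@@@@@@@@@@@@@@@@@@@@@@@@%*=-----=*######%%%#*****#%%@%%%%
252 **%@@%@@@@@@@@@@@@@@@@@@@@@%%%@@@@@@@@@%#+=---=+*####%%%##*##%%@@@%%#*++
253 *#%@@@@@@@@@@@@@@@@@@@@@@@@@@@@@@@@@@@@@%#=---=+*##%%%####%@@@%%***++==+
254 ##%%@@@@@@@@@@@@@@@@@@@@@@@@@@@@@@@@@@@@@%*=--+**##%%###%%%##**++++**#%%
255 ***#%@@@@@@@@@@@@@@@@@@@@@@@@@@@@@@@@@@@@@%*=-+*######%%#*+=++**#%%@%%%%
```

All three diameters match a floor at 0.1334 (11.9, 18.9 and 33.2 mm against 12, 19 and 33). The leg also runs into the slot's dark band below the rim. I'm handing in.

```bash
python3 -c "
from station import r
print(r.finish_job(), r.sense()['time_s'])"
```

```text
the job is handed in; nothing more can be done
the job is handed in; nothing more can be done
```

The return spring is on the ram rod with its leg in the cup slot, standing on the cup floor and released. The highest contact force I read was about 8 N, I did not touch the other tray parts, and I handed the job in at about 17 s; no verdict came back.

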